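Set the saucepan's warmer one click up and start it

ROBOT

A 7-joint arm with a two-finger parallel gripper is mounted at the origin on the work surface. World frame = base frame: x ahead of the robot, y to its left, z up, the work surface at z = 0. Lengths are in m, angles in rad, forces in N, time in s.
With the tool pointing down it reaches from about 0.425 to 0.925 m from the base axis. Payload 6.8 kg.
Tool frame: the origin (TCP) lies midway between the tips of the shut fingers; the grasp point (between the pads) lies 19 mm behind it; z points along the fingers, x is the direction in which the jaws open and shut, and the axes are right-handed (so a half turn about z gives the same grasp; the last joint's range is limited). The gripper opens to 85 mm and grips with 20 to 120 N. Pads are 22 mm wide; open, the fingers measure 114 mm over their backs; the gripper's body (76 mm by 85 mm) begins 54 mm behind the grasp point. The pads swing forward as they close: fully open they stand 13 mm farther back than shut.
Start: joints at [1.225, 0.477, 0.022, 1.555, -0.011, 1.109, -0.083], TCP at [0.159, -0.656, 0.231] pointing down, gripper open.
Joint ranges: [-2.96, 2.96], [-0.34, 2.1], [-1.41, 1.46], [0.24, 2.44], [-1.37, 4.51], [0.17, 1.92], [-2.96, 2.96]. Speed limits (rad/s): [2.39, 2.39, 3.14, 3.14, 3.14, 3.14, 3.14].

INTERFACE

Orientations are given as a unit quaternion [w, x, y, z].
In Python, from station import * gives the robot as it stands.
- The arm moves only by the shell command python3 -m handwheel 'ROWS' [FORCE]. ROWS is JSON, a list of rows, each an object of numbers: "grip": the finger opening in cm, from 0 to 8.54; "tx", "ty", "tz": the shift along the tool's x, y, z in cm; "yaw": the turn about the tool's z in degrees. In form: [{"grip": .., "tx": .., "ty": .., "tz": .., "yaw": ..}, ...]. A call has 1 to 5 rows; each row shifts and turns the commanded pose from where the row before left it, along the tool's axes as they then stand; what a row does not reach is not made up. A row lasts 1/10 s, in which the tool goes at most 50 mm and 8.59 degrees, less where a joint would pass 70% of its speed; a pose out of reach is approached as far as the arm can. A call is refused whole if a number of a shift passes 5 or a number of a turn 8.59, either way. A call with a gripper value outside its range is refused whole. The fingers move at their own pace and stop on an object; FORCE is the grip in N (left out, the last holds). Time passes only in rows, so rows that do not move let the fingers close. It gives the time, the measured TCP pose, the force and the opening at its end, in the units of the state.
- get_obs(): the state, without advancing time (a new reading comes with each control period).
- read_camera(name): name is "scene" or "top" or "wrist"; returns a dict with "image" (420x560x3 uint8, blue, green, red), "intrinsics" (3x3 intrinsics, pixels), "D" ([k1, k2, p1, p2, k3] as OpenCV has them; the pictures are not rectified), "position" and "attitude" of the camera in the world; the wrist camera has in their place "hand_eye" (4x4, takes a point from camera to tool coordinates, whose origin is the TCP and whose axes are the tool frame's). Camera axes: x right, y down, z forward; pixel columns grow to the right and rows downward; lengths in m; the calibration is good to about 2 mm. A picture is of the moment at which its call begins: read the wrist's pose just before it. There is no depth.
- hand_in(): hands the job in, once; it reports no verdict.
The state is a dict: "t": time; "q": joint angles; "joint_vel": joint speeds; "joint_torque": joint torques, N m; "eef_pos": TCP position; "tool_rot": TCP orientation; "contact_force": force on the tool from outside, world axes, zero at the start; "torque": the same for the moment, N m; "gripper_width": opening from 0.0 (shut) to 1.0 (fully open).
Only numpy, scipy, OpenCV 4.12 (cv2) and the standard library are available. Lean on these libraries where they do the work, as an engineer would, in place of code of your own. Each camera call takes 0.05 s, during which the arm holds its last target. There are 200 camera calls.

TASK

Two identical warming plates stand on the bench, each with a knurled thumbwheel and one push key beside its plate. On the warmer that carries the saucepan, roll the wheel with a fingertip, its top away from the robot, by exactly one click (from off to low, so that the white line on the wheel comes to the very top and stays there); then press the key of that same warmer fully down with a fingertip and let it come up again. Nothing is to be picked up or pushed aside: leave the other warmer's controls, the saucepan, the mould and everything else on the bench as they are.

Things in the scene. Friction and masses are not known exactly. Their poses are not given: they have to be found in the camera images.
- pan_warmer: warmer with the saucepan: fixed aluminium box 180 (x) x 240 (y) x 55 mm. Origin: centre of its underside, on the bench; x roughly away from the robot, z up; yaw within 0.2 rad; left or right at random. Round black plate (146 mm wide, 4 mm thick) centred at y = +35 mm; grey control strip at y = -83 mm with the wheel's axle at x = -35 and the key at x = +55 mm
- pan_wheel_top (a point): fixed point on the top line of this warmer's wheel, mid width, 73 mm over bench, 18 over box; warmer's axes. The wheel: black ribbed cylinder, radius 30, 28 mm wide, axle along the warmer's y. It gives up to 8 mm downwards on a spring (4 N + 1.5 N per mm): press the crown down about 4 mm with a fingertip and draw it along the warmer's +x (about 3 N turns it), then lift
- pan_wheel (a joint): turn of this wheel, rad, grows as its top goes to the warmer's +x. Sprung detents at 0 (off, starts near here), 0.6 (low), 1.2 (high); let go, it springs to the nearest; ridges near 0.3 and 0.9. One click is 18 mm at the rim. A white line across the ribs lies 0.6 rad short of the top, on the robot's side, at off, and on top at low; 3 white ticks at +y mark its places
- pan_key_top (a point): centre of the top face of this warmer's key (a round grey push key 24 mm across in a black collar) in its rest position; it goes down with the key
- pan_key (a joint): how far this key is pressed, m: 0 at rest, 0.006 fully down (about 5 N); it springs back when let go
- mould_warmer: the other warmer, the same in build, with the red mould on it; its controls must not be used. Origin and axes as for the first
- mould_wheel (a joint): turn of the other warmer's wheel, rad; it stands at low (0.6) and must stay there
- mould_key (a joint): press of the other warmer's key, m, 0 at rest; leave alone
- saucepan: open steel saucepan, 124 mm across, 55 mm high, standing on its warmer's plate (59 mm over the bench), with a rod handle along its own +x reaching 171 mm from its centre at 56 mm over its foot. Origin: centre of its underside. Loose
- mould: square red mould 105 x 105 x 20 mm with 16 round cavities, lying on the other warmer's plate. Origin: centre of its underside. Loose
- cup: white plastic cup, 64 mm across, 60 mm high, on the bench beyond the warmers. Origin: centre of its underside. Loose
- cutter: steel cylinder 44 mm across, 35 mm high, on the bench between the warmers. Origin: centre of its underside. Loose
- bowl: steel bowl 120 mm across, 55 mm high, beyond the warmers. Origin: centre of its underside. Loose
- jar: glass jar 70 mm across, 85 mm high, beside the right-hand warmer. Origin: centre of its underside. Loose
- bottle: clear bottle 60 mm across, 160 mm high, beside the left-hand warmer. Origin: centre of its underside. Loose

How it is judged:
By the outcome, as a careful person would: the job done as asked, in the order asked, and still so for the second after the job is handed in, with the robot touching nothing.
It also fails if it takes over 42 s, if anything falls off the work surface, if the arm or the gripper's body presses on something with over 40 N, if the wrist force passes 120 N, or if a joint passes its speed limit or range.

## Working session

There is one attempt and no reset: what is moved stays moved. The work goes in short steps, Python scripts to look and compute and a shell command to move; the robot and the scene stay as the last step left them, time stands still between calls to the robot, and variables do not carry over. Pictures are saved under pics/ and viewed, about 8 in all and at most 12, crops included, and the job is handed in when it is done.

```bash
mkdir -p pics; ls; python3 - <<'E'
from station import *
import cv2,numpy as np
o=get_obs();print({k:np.round(v,4).tolist() for k,v in o.items()})
for n in("top","scene"):
    c=read_camera(n);cv2.imwrite(f"pics/{n}1.png",c["image"])
    print(n,[np.round(c[k],4).tolist() for k in("intrinsics","D","position","attitude")])
c=read_camera("wrist");print(np.round(c["hand_eye"],4).tolist(),c["intrinsics"],c["D"])
E
```

```text
pics
{'t': 0.0, 'q': [1.2249, 0.4778, 0.0223, 1.5565, -0.0115, 1.1093, -0.0831], 'joint_vel': [0.0014, -0.0003, 0.0009, 0.0006, 0.0001, -0.0004, 0.0009], 'joint_torque': [0.0005, -59.6454, 1.6078, -28.1195, 0.0124, 0.0094, -0.0], 'eef_pos': [0.1588, -0.6554, 0.2303], 'tool_rot': [-0.0005, 0.786, -0.6182, -0.0008], 'contact_force': [-0.9422, 0.1796, -0.3318], 'torque': [0.002, 0.0129, -0.023], 'gripper_width': 1.0017}
top [[[493.3474, 0.0, 279.0915], [0.0, 493.3474, 201.4982], [0.0, 0.0, 1.0]], [0.0597, 0.0, 0.0, 0.0, 0.0], [0.3797, 0.0084, 1.194], [-0.0716, 0.7125, -0.6942, 0.0729]]
scene [[[405.9572, 0.0, 285.7361], [0.0, 405.9572, 212.1573], [0.0, 0.0, 1.0]], [-0.1052, 0.0, 0.0, 0.0, 0.0], [1.2495, -0.2417, 0.8353], [-0.3015, 0.7681, 0.5231, -0.2134]]
[[1.0, -0.0003, -0.001, -0.0004], [0.0006, 0.9467, 0.322, -0.0824], [0.0009, -0.322, 0.9467, -0.1431], [0.0, 0.0, 0.0, 1.0]] [[352.53984038   0.         281.65543231]
 [  0.         352.53984038 209.41741715]
 [  0.           0.           1.        ]] [-0.0428931  0.         0.         0.         0.       ]
```

View both.

View pics/top1.png

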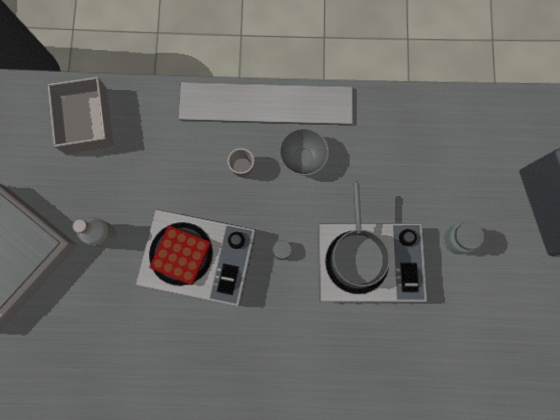

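View pics/scene1.png

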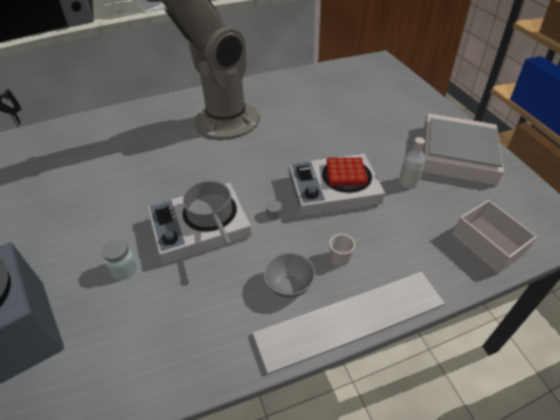

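```bash
cat > h.py <<'E'
from station import *
import cv2,numpy as np
from scipy.spatial.transform import Rotation as R
def rot(q): return R.from_quat(q,scalar_first=True)
def look(name):
    o=get_obs(); c=read_camera(name)
    if name=="wrist":
        T=np.eye(4);T[:3,:3]=rot(o["tool_rot"]).as_matrix();T[:3,3]=o["eef_pos"];T=T@np.array(c["hand_eye"])
    else:
        T=np.eye(4);T[:3,:3]=rot(c["attitude"]).as_matrix();T[:3,3]=c["position"]
    return c,T
def px2w(c,T,uv,z):
    n=cv2.undistortPoints(np.array(uv,float).reshape(-1,1,2),np.array(c["intrinsics"]),np.array(c["D"]))[:,0]
    d=np.c_[n,np.ones(len(n))]@T[:3,:3].T
    return T[:3,3]+d*((np.broadcast_to(z,len(d))-T[2,3])/d[:,2])[:,None]
def w2px(c,T,P):
    Ti=np.linalg.inv(T)
    return cv2.projectPoints(np.array(P,float).reshape(-1,1,3),cv2.Rodrigues(Ti[:3,:3])[0],Ti[:3,3],np.array(c["intrinsics"]),np.array(c["D"]))[0][:,0]
E
python3 - <<'E'
from h import *
c,T=look("top")
p=px2w(c,T,[(319,224),(422,223),(427,300),(320,303),(408,237),(409,277)],[.055]*4+[.06,.073])
print(p.round(4)); print([np.linalg.norm(p[i]-p[(i+1)%4]).round(4) for i in range(4)])
o=get_obs(); print(rot(o["tool_rot"]).as_matrix().round(3))
g=c["image"][200:320,300:440];cv2.imwrite("pics/topcrop.png",cv2.resize(g,None,fx=5,fy=5,interpolation=cv2.INTER_CUBIC))
E
```

```text
[[ 0.565  -0.0853  0.055 ]
 [ 0.5739 -0.3247  0.055 ]
 [ 0.3987 -0.3294  0.055 ]
 [ 0.3849 -0.089   0.055 ]
 [ 0.5395 -0.2901  0.06  ]
 [ 0.4475 -0.2861  0.073 ]]
[np.float64(0.2395), np.float64(0.1753), np.float64(0.2407), np.float64(0.1802)]
[[ 0.236 -0.972 -0.   ]
 [-0.972 -0.236  0.001]
 [-0.001  0.    -1.   ]]
```

View pics/topcrop.png

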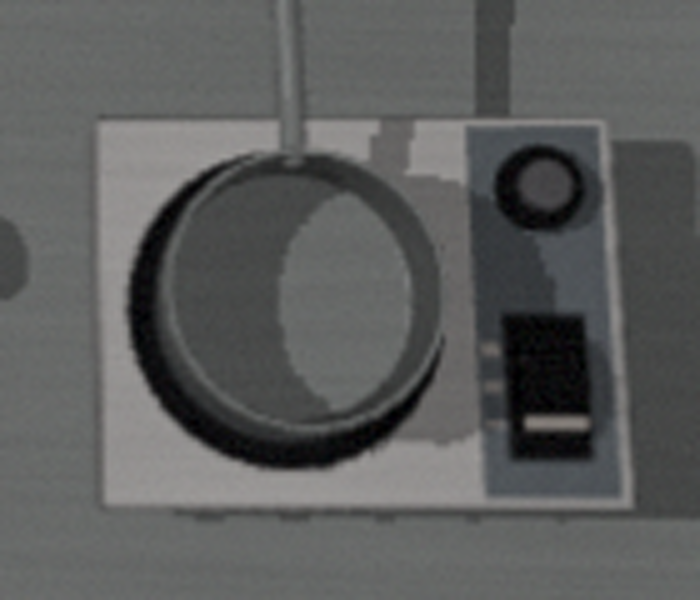

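```bash
cat >> h.py <<'E'
def go(target,yaw_x):
    "tool-frame move (cm, deg) to target; yaw_x: wanted world angle of tool x"
    o=get_obs();M=rot(o["tool_rot"]).as_matrix();a=np.arctan2(M[1,0],M[0,0])
    yaw=-(yaw_x-a); M2=M@R.from_rotvec([0,0,yaw]).as_matrix()
    print("yaw deg %.2f"%np.degrees(yaw),"shift cm after turn",(M2.T@(np.array(target)-o["eef_pos"])*100).round(2))
E
python3 - <<'E'
from h import *
from scipy.optimize import least_squares
c,T=look("top")
L=np.array([(90,120,55),(90,-120,55),(-90,-120,55),(-90,120,55),(55,-83,60),(-35,-83,73)])/1e3
uv=np.array([(97,118),(605,122),(632,507),(102,505)])/5+[300,200]-.4
def W(v,L): return (R.from_euler("z",v[2]).apply(L)+[v[0],v[1],0])
s=least_squares(lambda v:(w2px(c,T,W(v,L[:4]))-uv).ravel(),[.48,-.2,0])
v=s.x;print(v.round(4),s.fun.round(2));print(W(v,L).round(4)); print(((w2px(c,T,W(v,L))-[300,200]+.4)*5).round(0))
wt=W(v,np.array([[-.044,-.083,.150]]))[0]; print(wt); go(wt,v[2]-np.pi/2)
E
```

```text
[ 0.4814 -0.2057  0.0242] [-0.76 -0.68  0.85 -1.17  0.39  0.95 -0.49  0.72]
[[ 0.5685 -0.0835  0.055 ]
 [ 0.5743 -0.3235  0.055 ]
 [ 0.3943 -0.3278  0.055 ]
 [ 0.3885 -0.0879  0.055 ]
 [ 0.5384 -0.2873  0.06  ]
 [ 0.4484 -0.2895  0.073 ]]
[[ 93. 115.]
 [609. 116.]
 [634. 512.]
 [100. 509.]
 [536. 189.]
 [555. 385.]]
[ 0.43942318 -0.2897057   0.15      ]
yaw deg 12.24 shift cm after turn [-35.91 -28.93   8.11]
```

```bash
python3 -m handwheel '[{"grip":0,"yaw":6.12},{"grip":0,"yaw":6.12},{"grip":0,"tx":-3.6,"ty":-2.9},{"grip":0,"tx":-3.6,"ty":-2.9},{"grip":0,"tx":-3.6,"ty":-2.9}]' 20; python3 -m handwheel '[{"grip":0,"tx":-3.6,"ty":-2.9},{"grip":0,"tx":-3.6,"ty":-2.9},{"grip":0,"tx":-3.6,"ty":-2.9},{"grip":0,"tx":-3.6,"ty":-2.9},{"grip":0,"tx":-3.6,"ty":-2.9}]'; python3 -m handwheel '[{"grip":0,"tx":-3.6,"ty":-2.9},{"grip":0,"tx":-3.5,"ty":-2.8},{"grip":0,"tz":2.5},{"grip":0,"tz":2.5},{"grip":0}]'; python3 - <<'E'
from h import *
c,T=look("wrist");cv2.imwrite("pics/w1.png",c["image"])
go([.4394,-.2897,.150],.0242-np.pi/2); o=get_obs();print(o["eef_pos"],o["gripper_width"],o["contact_force"],o["t"])
print(w2px(c,T,[[.4484,-.2895,.073],[.5384,-.2873,.06],[.5743,-.3235,.055],[.3943,-.3278,.055],o["eef_pos"]]).round(0))
E
```

```text
yaw deg 12.24 shift cm after turn [-35.92 -28.92   8.11]
[ 0.15898384 -0.65583056  0.23098401] 0.9990331502602028 [ 0.06310473 -0.04010361 -0.38088879] 0.3
[[-111. -293.]
 [ -49. -351.]
 [   9. -376.]
 [ -66. -206.]
 [ 283.  279.]]invalid input
invalid input
invalid input
```

View pics/w1.png

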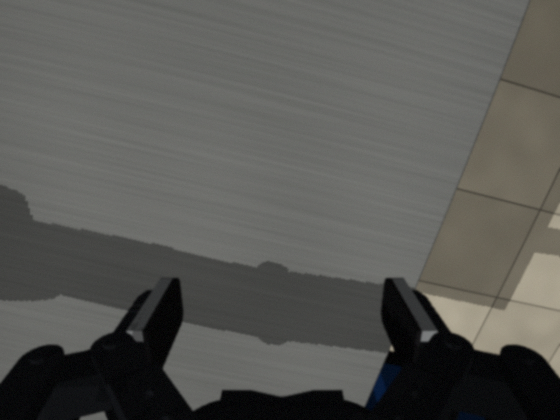

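The moves were refused and the picture shows only the start pose over empty bench. I'll fill in every field of each row.

```bash
python3 -m handwheel '[{"grip":0,"tx":0,"ty":0,"tz":0,"yaw":6.12},{"grip":0,"tx":0,"ty":0,"tz":0,"yaw":6.12},{"grip":0,"tx":-3.6,"ty":-2.9,"tz":0,"yaw":0},{"grip":0,"tx":-3.6,"ty":-2.9,"tz":0,"yaw":0},{"grip":0,"tx":-3.6,"ty":-2.9,"tz":0,"yaw":0}]' 20
```

```text
t: 0.8
eef_pos: [0.2441, -0.5447, 0.2312]
tool_rot: [-0.0, 0.715, -0.699, 0.0]
contact_force: [1.7, -1.3, 0.3]
gripper_width: 0.14
```

```bash
python3 -m handwheel '[{"grip":0,"tx":-3.6,"ty":-2.9,"tz":0,"yaw":0},{"grip":0,"tx":-3.6,"ty":-2.9,"tz":0,"yaw":0},{"grip":0,"tx":-3.6,"ty":-2.9,"tz":0,"yaw":0},{"grip":0,"tx":-3.6,"ty":-2.9,"tz":0,"yaw":0},{"grip":0,"tx":-3.6,"ty":-2.9,"tz":0,"yaw":0}]'; python3 -m handwheel '[{"grip":0,"tx":-3.6,"ty":-2.9,"tz":0,"yaw":0},{"grip":0,"tx":-3.5,"ty":-2.8,"tz":0,"yaw":0},{"grip":0,"tx":0,"ty":0,"tz":2.5,"yaw":0},{"grip":0,"tx":0,"ty":0,"tz":2.5,"yaw":0},{"grip":0,"tx":0,"ty":0,"tz":0,"yaw":0}]'; python3 - <<'E'
from h import *
c,T=look("wrist");cv2.imwrite("pics/w2.png",c["image"])
go([.4394,-.2897,.150],.0242-np.pi/2); o=get_obs();print(o["eef_pos"],o["gripper_width"],o["contact_force"],o["t"])
print(w2px(c,T,[[.4484,-.2895,.073],[.5384,-.2873,.06],[.5743,-.3235,.055],[.3943,-.3278,.055],o["eef_pos"]]).round(0))
E
```

```text
t: 1.3
eef_pos: [0.3849, -0.3609, 0.2315]
tool_rot: [0.0, 0.716, -0.699, 0.0]
contact_force: [-0.2, -1.0, 0.8]
gripper_width: -0.002
t: 1.8
eef_pos: [0.4374, -0.2887, 0.1786]
tool_rot: [0.001, 0.716, -0.698, -0.003]
contact_force: [-1.1, 0.4, -0.3]
gripper_width: 0.002
yaw deg 0.00 shift cm after turn [ 0.01 -0.12  3.03]
[ 0.43823706 -0.2896271   0.18031984] -0.0013633127462528538 [ 0.16542718 -0.59041395  1.25628128] 1.85
[[284. 192.]
 [284.  61.]
 [339.   6.]
 [328. 249.]
 [285. 279.]]
```

View pics/w2.png

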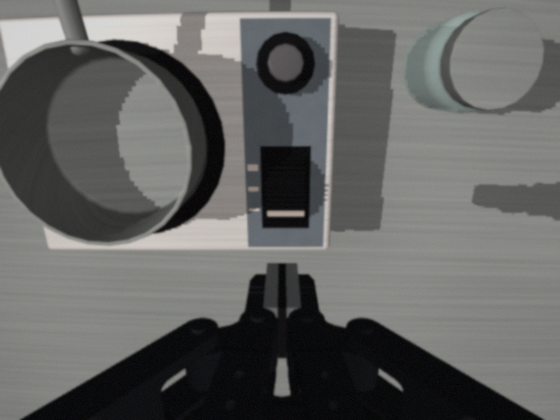

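The picture shows the wheel centred at about (285,187) with its white line at (286,213), and the key at (285,62). These match the predictions of (284,192) and (284,61). The saucepan and jar are clear of the gripper, so I'm going down to just above the crown, 9 mm on the robot's side.

```bash
python3 -m handwheel '[{"grip":0,"tx":0,"ty":-0.1,"tz":4,"yaw":0},{"grip":0,"tx":0,"ty":0,"tz":4,"yaw":0},{"grip":0,"tx":0,"ty":0,"tz":1.8,"yaw":0},{"grip":0,"tx":0,"ty":0,"tz":0,"yaw":0},{"grip":0,"tx":0,"ty":0,"tz":0,"yaw":0}]'; python3 -c "
from h import *
o=get_obs();print(o['eef_pos'],o['contact_force']);go([.4394,-.2897,.069],.0242-np.pi/2)"
```

```text
t: 2.35
eef_pos: [0.4411, -0.291, 0.0847]
tool_rot: [-0.0, 0.715, -0.699, 0.001]
contact_force: [-0.3, -0.9, 0.4]
gripper_width: -0.0
[ 0.4411197  -0.29097544  0.08470556] [-0.33107514 -0.89573532  0.42853791]
yaw deg -0.04 shift cm after turn [-0.13  0.17  1.57]
```

```bash
python3 -m handwheel '[{"grip":0,"tx":0,"ty":0.1,"tz":0.8,"yaw":0},{"grip":0,"tx":0,"ty":0,"tz":0.4,"yaw":0},{"grip":0,"tx":0,"ty":0,"tz":0.3,"yaw":0},{"grip":0,"tx":0,"ty":0,"tz":0,"yaw":0},{"grip":0,"tx":0,"ty":0,"tz":0,"yaw":0}]'; python3 -c "
from h import *
for i in range(1):
  o=get_obs();print(o['eef_pos'],o['contact_force'])"
```

```text
t: 2.85
eef_pos: [0.4402, -0.2908, 0.0696]
tool_rot: [-0.0, 0.716, -0.699, 0.001]
contact_force: [-0.9, 0.5, 9.1]
gripper_width: 0.0
[ 0.44018402 -0.29083377  0.06959626] [-0.86161946  0.45110419  9.10395434]
```

```bash
python3 -m handwheel '[{"grip":0,"tx":0,"ty":-0.3,"tz":0.1,"yaw":0},{"grip":0,"tx":0,"ty":-0.4,"tz":0,"yaw":0},{"grip":0,"tx":0,"ty":-0.4,"tz":0,"yaw":0},{"grip":0,"tx":0,"ty":-0.4,"tz":0,"yaw":0},{"grip":0,"tx":0,"ty":-0.2,"tz":0,"yaw":0}]'; python3 - <<'E'
from h import *
c,T=look("wrist");cv2.imwrite("pics/w3.png",c["image"])
o=get_obs();print(o["eef_pos"],o["contact_force"],o["t"])
E
```

```text
t: 3.35
eef_pos: [0.4584, -0.2904, 0.0691]
tool_rot: [-0.001, 0.716, -0.698, 0.002]
contact_force: [-0.8, 0.2, 8.7]
gripper_width: -0.003
[ 0.45827445 -0.29034929  0.06902252] [ 0.13839979 -0.47898546  9.89866824] 3.4
```

View pics/w3.png

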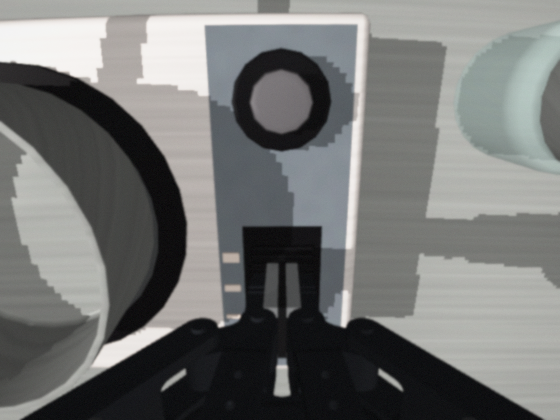

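The fingertip hides the white line here. The side force is near zero, as it would be at a detent. I'll lift straight up and check.

```bash
python3 -m handwheel '[{"grip":0,"tx":0,"ty":0,"tz":-0.5,"yaw":0},{"grip":0,"tx":0,"ty":0,"tz":-1,"yaw":0},{"grip":0,"tx":0,"ty":0,"tz":-4,"yaw":0},{"grip":0,"tx":0,"ty":0,"tz":-3.5,"yaw":0},{"grip":0,"tx":0,"ty":0,"tz":0,"yaw":0}]'; python3 - <<'E'
from h import *
c,T=look("wrist");cv2.imwrite("pics/w4.png",c["image"])
o=get_obs();print(o["eef_pos"],o["contact_force"],o["t"])
V=lambda L:R.from_euler("z",.0242).apply(np.array(L))+[.4814,-.2057,0]
for a in(0,.6,1.2): 
  t=a-.6; print(a,w2px(c,T,V([[-.035+.03*np.sin(t),-.083,.043+.03*np.cos(t)]])).round(0))
for z in(.058,.06,.063,.066):
  k=V([[.055,-.083,z]])[0]; print(z,k.round(4),w2px(c,T,k).round(1))
go([*k[:2],.1],.0242-np.pi/2)
E
```

```text
t: 3.9
eef_pos: [0.459, -0.2912, 0.1625]
tool_rot: [-0.001, 0.715, -0.699, 0.004]
contact_force: [-0.2, -0.4, 0.3]
gripper_width: -0.005
[ 0.45766332 -0.2905498   0.16011677] [-0.20373449  0.57702599 -0.09269027] 3.95
0 [[279. 247.]]
0.6 [[279. 229.]]
1.2 [[279. 204.]]
0.058 [ 0.5384 -0.2873  0.058 ] [[278.8  95.6]]
0.06 [ 0.5384 -0.2873  0.06  ] [[278.8  95.7]]
0.063 [ 0.5384 -0.2873  0.063 ] [[278.8  95.7]]
0.066 [ 0.5384 -0.2873  0.066 ] [[278.7  95.7]]
yaw deg -0.02 shift cm after turn [-0.14 -8.05  6.05]
```

View pics/w4.png

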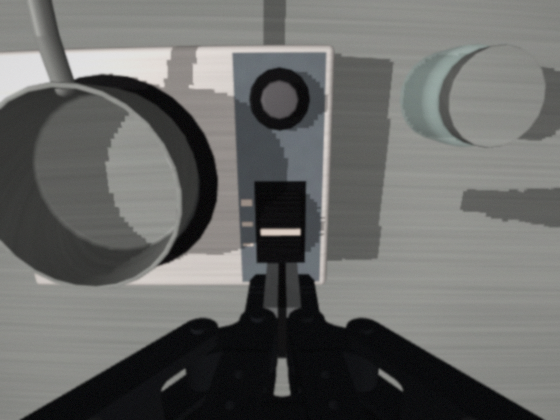

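The white line is at (280,232), against 229 expected at low, 247 at off and 204 at high. So the wheel is at low. Next the key, seen at (280,98).

```bash
python3 -m handwheel '[{"grip":0,"tx":-0.1,"ty":-4,"tz":0,"yaw":0},{"grip":0,"tx":0,"ty":-4,"tz":0,"yaw":0},{"grip":0,"tx":0,"ty":0,"tz":4,"yaw":0},{"grip":0,"tx":0,"ty":0,"tz":3.8,"yaw":0},{"grip":0,"tx":0,"ty":0,"tz":0,"yaw":0}]'; python3 -m handwheel '[{"grip":0,"tx":0,"ty":0,"tz":0.6,"yaw":0},{"grip":0,"tx":0,"ty":0,"tz":0.4,"yaw":0},{"grip":0,"tx":0,"ty":0,"tz":0.3,"yaw":0},{"grip":0,"tx":0,"ty":0,"tz":0,"yaw":0},{"grip":0,"tx":0,"ty":0,"tz":0,"yaw":0}]'
```

```text
t: 4.45
eef_pos: [0.5328, -0.2848, 0.0741]
tool_rot: [0.001, 0.716, -0.698, -0.005]
contact_force: [-1.6, 1.1, 2.8]
gripper_width: 0.002
t: 4.95
eef_pos: [0.5361, -0.2869, 0.0707]
tool_rot: [0.0, 0.715, -0.699, 0.0]
contact_force: [-10.9, 6.3, 26.2]
gripper_width: -0.0
```

```bash
python3 - <<'E'
from h import *
c,T=look("wrist");o=get_obs();print(o["eef_pos"],o["contact_force"],o["torque"],o["t"])
s,_=look("scene");a=c["image"][150:360,130:430];b=s["image"][120:260,110:260]
cv2.imwrite("pics/w5.png",np.hstack([cv2.resize(a,(400,280)),cv2.resize(b,(300,280),interpolation=cv2.INTER_CUBIC)]))
E
```

```text
[ 0.53614629 -0.2868385   0.07072093] [-11.05117528   5.61543615  25.98590876] [1.34377876 2.38985873 0.03542957] 5.0
```

View pics/w5.png

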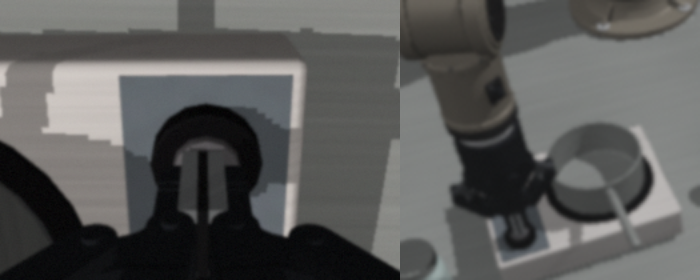

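The fingertip is inside the black collar, on the grey key face, a few mm to the robot's side. It reads 26 N against a stop. I'll lift in small steps and read the force, to see whether the key followed over its full 6 mm.

```bash
H='{"grip":0,"tx":0,"ty":0,"tz":0,"yaw":0}'; for i in 1; do :; done
python3 -m handwheel '[{"grip":0,"tx":0,"ty":0,"tz":-0.15,"yaw":0},{"grip":0,"tx":0,"ty":0,"tz":0,"yaw":0},{"grip":0,"tx":0,"ty":0,"tz":0,"yaw":0}]' | grep -E 'eef|force'
python3 -m handwheel '[{"grip":0,"tx":0,"ty":0,"tz":-0.15,"yaw":0},{"grip":0,"tx":0,"ty":0,"tz":0,"yaw":0},{"grip":0,"tx":0,"ty":0,"tz":0,"yaw":0}]' | grep -E 'eef|force'
python3 -m handwheel '[{"grip":0,"tx":0,"ty":0,"tz":-0.15,"yaw":0},{"grip":0,"tx":0,"ty":0,"tz":0,"yaw":0},{"grip":0,"tx":0,"ty":0,"tz":0,"yaw":0}]' | grep -E 'eef|force'
python3 -m handwheel '[{"grip":0,"tx":0,"ty":0,"tz":-0.15,"yaw":0},{"grip":0,"tx":0,"ty":0,"tz":0,"yaw":0},{"grip":0,"tx":0,"ty":0,"tz":0,"yaw":0}]' | grep -E 'eef|force'
python3 -m handwheel '[{"grip":0,"tx":0,"ty":0,"tz":-0.2,"yaw":0},{"grip":0,"tx":0,"ty":0,"tz":0,"yaw":0},{"grip":0,"tx":0,"ty":0,"tz":0,"yaw":0}]' | grep -E 'eef|force'
python3 -m handwheel '[{"grip":0,"tx":0,"ty":0,"tz":-0.2,"yaw":0},{"grip":0,"tx":0,"ty":0,"tz":0,"yaw":0},{"grip":0,"tx":0,"ty":0,"tz":0,"yaw":0}]' | grep -E 'eef|force'
```

```text
eef_pos: [0.5362, -0.2869, 0.071]
contact_force: [-5.5, 4.8, 15.5]
eef_pos: [0.5366, -0.2871, 0.0711]
contact_force: [-3.9, 2.8, 10.2]
eef_pos: [0.5366, -0.2871, 0.0715]
contact_force: [-0.9, 0.2, 5.1]
eef_pos: [0.5366, -0.2871, 0.0725]
contact_force: [-0.6, 0.4, 3.9]
eef_pos: [0.5365, -0.2871, 0.0744]
contact_force: [0.4, -1.6, 2.3]
eef_pos: [0.5363, -0.2868, 0.0763]
contact_force: [1.0, -1.2, 1.5]
```

The force fell from the stop to 5.1 N at z = 71 mm, then dropped steadily to 1.5 N at 76 mm. That is the key's own spring, so it was fully down and has followed the finger up. I'll lift clear and check.

```bash
python3 -m handwheel '[{"grip":0,"tx":0,"ty":0,"tz":-1,"yaw":0},{"grip":0,"tx":0,"ty":0,"tz":-4,"yaw":0},{"grip":0,"tx":0,"ty":0,"tz":-5,"yaw":0},{"grip":0,"tx":0,"ty":4,"tz":-3,"yaw":0},{"grip":0,"tx":0,"ty":4.5,"tz":0,"yaw":0}]'; python3 -m handwheel '[{"grip":0,"tx":0,"ty":4,"tz":0,"yaw":0},{"grip":0,"tx":0,"ty":0,"tz":0,"yaw":0},{"grip":0,"tx":0,"ty":0,"tz":0,"yaw":0},{"grip":0,"tx":0,"ty":0,"tz":0,"yaw":0}]'; python3 - <<'E'
from h import *
c,T=look("wrist");t,_=look("top")
V=lambda L:R.from_euler("z",.0242).apply(np.array(L))+[.4814,-.2057,0]
for a in(0,.6,1.2):
  q=a-.6; print(a,w2px(c,T,V([[-.035+.03*np.sin(q),-.083,.043+.03*np.cos(q)]])).round(0))
print("key",w2px(c,T,V([[.055,-.083,.077]])).round(0))
b=cv2.imread("pics/top1.png");d=cv2.absdiff(b,t["image"]).max(2);d=cv2.medianBlur(d,3)
print("changed outside arm area, left half:",(d[:,:310]>40).sum())
m=cv2.resize(t["image"][60:340,30:520],(490,280))
cv2.imwrite("pics/w6.png",np.vstack([c["image"][:300,:490],m]))
E
```

```text
t: 7.35
eef_pos: [0.4538, -0.2893, 0.2112]
tool_rot: [-0.002, 0.716, -0.698, 0.004]
contact_force: [-0.7, 0.1, -1.0]
gripper_width: -0.005
t: 7.75
eef_pos: [0.4123, -0.2895, 0.2066]
tool_rot: [-0.0, 0.716, -0.698, 0.0]
contact_force: [0.3, 0.2, -0.0]
gripper_width: -0.001
0 [[284. 171.]]
0.6 [[284. 152.]]
1.2 [[284. 129.]]
key [[284.  25.]]
changed outside arm area, left half: 0
```

View pics/w6.png

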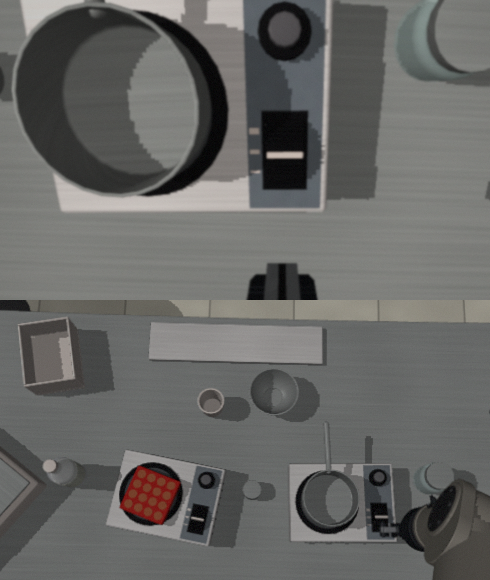

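The white line is at (285,155), level with the middle tick and close to the 152 expected at low. The key is back up, and the other objects look unmoved. Handing in.

```bash
python3 -c "
from station import *
print(hand_in())"
```

```text
the job is handed in; nothing more can be done
None
```

The wheel on the saucepan's warmer (the right-hand one) is one click on, at low. Its key was then pressed once, fully down, and let up. I handed the job in at about 8 s with the arm lifted clear.

**Wheel:** I pressed the crown down about 4 mm (9–10 N), drew it about 17 mm away from the robot and lifted. The white line then lay within 3 px of where low should be, and it was still there after the key press, level with the middle tick.

**Key:** The finger met a hard stop with the tip at 71 mm. As I lifted in small steps, the force went from 5.1 N at about 71.5 mm down to 1.5 N at 76 mm. That is the key's own spring, so it had been fully down and followed the finger up. After lifting clear, the key looked raised in the last picture.

**Less tidy points:**
- The tip landed about 2–3 mm on the robot's side of the key's centre.
- It pressed against the stop with about 26 N, with up to about 12 N sideways, more than the key needed but under the limits.
- My first move call was refused because the rows left out some fields, and nothing moved.

**Everything else:** The top camera showed no change in the left part of the picture, which holds the other warmer, mould, cutter, cup and bottle. By eye, the saucepan, jar and bowl also look unmoved.

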